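# Set the visor nest's jaw to a gauge and hold it for tightening

### The job

Set up the aluminium visor nest for the next stack: take the thickest of the three setting gauges from its holder, stand it upright and fully down on the nest's bed in the gap between the fixed fence and the sliding jaw, square to them and within their width, and let go of it. Then push the jaw slowly from behind until it traps the gauge flat against the fence, and keep pushing it with a steady 12 N (anything from 8 to 16 N will do, do not ram it) so that I can tighten the two clamp screws: be my third hand, finish while still pushing the jaw, with your hand off the gauge. Leave the other two gauges in their holders and the rest of the bench as it is.

Things in the scene. Friction and masses are not known exactly. Their poses are not given: they have to be found in the camera images.
- nest: Fixed aluminium plate, 200 mm (its x) x 170 mm (its y) x 12 mm thick; its top, the bed, carries fence and jaw. Origin: underside, 5 mm from its centre towards the fence. Own x: the direction in which the jaw is pushed, to the fence; z up. Front face of the jaw at x = 3 mm + joint value, of the fence at x = 45 mm. Two loose clamp screws at x = -17, y = +-39.5 mm, heads up to 28 mm high.
- fence: Fixed steel fence on the bed, 130 mm long (its y), 16 mm thick, top 47 mm above the bench, with a low screwed foot behind it. Origin: bottom middle of its flat working face, on the bed; own x points away from the gap, into the fence.
- jaw (a joint): Travel of the sliding jaw towards the fence in m: 0 is fully open (42 mm between jaw and fence), the gap is 42 mm minus this value, 0.036 is the end of travel. The jaw slides along the nest's x with about 1.5 N of drag and stays where it is left. With the 14 mm gauge trapped it reads 0.028.
- jaw_front (a point): Bottom middle of the sliding jaw's flat front face, at bed level, axes as the nest's. The jaw is a steel channel 70 mm long in the sliding direction, 0.45 kg: a front plate 120 mm wide, 14 mm thick, top 47 mm above the bench; a foot with two slots, top 20 mm above the bench; and a rear push plate.
- push_plate (a point): Middle of the rear face of the jaw's rear push plate, 34 mm above the bench, 70 mm behind the jaw's front face; axes as the nest's. The plate is 70 mm wide, 10 mm thick, its top 47 mm above the bench; this face looks away from the fence. Push here, towards the fence (x). Behind it is only the bed, 12 mm high.
- gauge_thick: Thickest and widest setting gauge: flat aluminium blade 14 mm thick, 64 mm wide, 39 mm long; black plastic grip 24 mm thick, 58 mm wide, 36 mm high, 39 to 75 mm above the lower edge. Origin: centre of the blade's lower edge; z up the grip, x across the thickness, y along the width. About 0.15 kg. Fully down on the bed, its grip clears the tops of fence and jaw by 4 mm; it stands by itself.
- gauge_mid: Middle setting gauge: flat aluminium blade 10 mm thick, 52 mm wide, 39 mm long; black plastic grip 20 mm thick, 46 mm wide, 36 mm high, 39 to 75 mm above the lower edge. Origin: centre of the blade's lower edge; z up the grip, x across the thickness, y along the width. Stays in its holder.
- gauge_thin: Thinnest and narrowest setting gauge: flat aluminium blade 6 mm thick, 40 mm wide, 39 mm long; black plastic grip 16 mm thick, 34 mm wide, 36 mm high, 39 to 75 mm above the lower edge. Origin: centre of the blade's lower edge; z up the grip, x across the thickness, y along the width. Stays in its holder.
- holder_thick: Fixed wooden holder block, 44 mm deep (its x) x 90 mm wide (its y) x 28 mm high, with one upright slot 15.6 x 65.6 mm, 20 mm deep, its floor 8 mm above the bench. Origin: centre of its underside. The gauge stands upright in the slot and lifts straight out.
- holder_mid: Fixed wooden holder block, 44 mm deep (its x) x 78 mm wide (its y) x 28 mm high, with one upright slot 11.6 x 53.6 mm, 20 mm deep, its floor 8 mm above the bench. Origin: centre of its underside. The gauge stands upright in the slot and lifts straight out.
- holder_thin: Fixed wooden holder block, 44 mm deep (its x) x 66 mm wide (its y) x 28 mm high, with one upright slot 7.6 x 41.6 mm, 20 mm deep, its floor 8 mm above the bench. Origin: centre of its underside. The gauge stands upright in the slot and lifts straight out.
- frame: Bystander: loose white C-shaped face-shield frame about 175 mm across, 16 mm high, lying flat. Origin on its underside.
- hex_key: Bystander: dark L-shaped hex key, 120 x 31 mm, 6 mm thick. Origin at its long leg's middle, underneath.
- cutters: Bystander: side cutters with blue handles, 135 mm long, 14 mm high. Origin below the pivot.
- rivet_tray: Bystander: blue two-part tray 120 x 90 x 30 mm of white snap rivets. Origin: centre of its underside.
- marker: Bystander: grey and black marker pen 125 mm long, 16 mm thick, lying down. Origin: centre, underneath.
- tape: Bystander: roll of tape 94 mm across, 25 mm high, lying flat. Origin: centre of its underside.
Things that resemble listed ones, but are neither listed nor needed, are in the scene too. Leave any blue, purple or yellow look-alike of the gauge_thick alone.

How it is judged:
By the outcome, as a careful person would: the job done as asked, in the order asked, and still so for the second after the job is handed in, while the arm keeps its last pose, push and grip.
It also fails if it takes over 64 s, if anything falls off the work surface, if the arm or the gripper's body presses on something with over 40 N, if the wrist force passes 120 N, or if a joint passes its speed limit or range.

### The arm

A 6-joint arm with a two-finger parallel gripper is mounted at the origin on the work surface. World frame = base frame: x ahead of the robot, y to its left, z up, the work surface at z = 0. Lengths are in m, angles in rad, forces in N, time in s.
With the tool pointing down it reaches from about 0.35 to 0.975 m from the base axis. Payload 7.1 kg.
Tool frame: the origin (TCP) lies on the centre line of the jaws, within the pads' length; the fingertips stand 11 mm ahead of it and the grasp point (between the pads) lies 8 mm behind it; z points along the fingers, y is the line along which they close (so a half turn about z gives the same grasp; the last joint's range is limited). The gripper opens to 88 mm and grips with 3 to 60 N. Pads are 20 mm wide; open, the fingers measure 115 mm over their backs; the gripper's body (75 mm by 178 mm) begins 61 mm behind the grasp point.
Start: joints at [-1.284, 0.423, 1.63, -0, 1.089, -0.019], TCP at [0.188, -0.596, 0.198] pointing down, gripper open.
Joint ranges: [-3, 3], [-0.9, 2.11], [0.09, 2.58], [-1.31, 4.45], [0.11, 2.69], [-2.54, 2.54]. Speed limits (rad/s): [2.39, 2.39, 3.01, 3.14, 3.14, 3.14].

### API

Orientations are given as a 3x3 rotation matrix whose columns are the frame's x, y, z axes.
In Python, from rig import env, imaging gives the robot as it stands.
- The arm moves only by the tool step_arm, never from a script. Its arguments are lists of equal length, an entry for each row: "jaw": the opening in per cent of the stroke, from 0 (shut) to 100 (fully open); "travel": the shift along the tool's x, y, z scaled (see below), a list of three; "spin": the turn about the tool's z scaled (see below). A call has 1 to 8 rows; each row shifts and turns the commanded pose from where the row before left it, along the tool's axes as they then stand; what a row does not reach is not made up. The controller multiplies each number of a shift by 10 cm and each number of a turn by 2 rad. A row lasts 1/8 s, in which the tool goes at most 62.5 mm and 10.7 degrees, less where a joint would pass 70% of its speed; a pose out of reach is approached as far as the arm can. A call with a number of a shift or a turn outside -1 to 1 is refused whole. A call with a gripper value outside its range is refused whole. The fingers move at their own pace and stop on an object; "newtons" is the grip in N (left out, the last holds). Time passes only in rows, so rows that do not move let the fingers close. It gives the time, the measured TCP pose, the force, the opening and the grip force at its end, in the units of the state.
- env.observe(): the state, without advancing time (a new reading comes with each control period).
- imaging.read_camera(name): name is "scene" or "top" or "wrist"; returns a dict with "frame" (420x560x3 uint8, red, green, blue), "range_z" (420x560 float32, m along the optical axis (not along the pixel's ray), 0 where there is no reading), "camera_matrix" (3x3 intrinsics, pixels), "view" (4x4, takes a point from world to camera coordinates). Camera axes: x right, y up, looking along -z (the intrinsics and any distortion apply to the point x, -y, -z); pixel columns grow to the right and rows downward; lengths in m; the calibration is good to about 2 mm. A picture is of the moment at which its call begins.
- env.close_job(): hands the job in; it is judged then, once.
The state is a dict: "time": time; "joint_pos": joint angles; "joint_vel": joint speeds; "joint_torque": joint torques, N m; "position": TCP position; "tool_rot": TCP orientation; "wrist_force": force on the tool from outside, world axes, zero at the start; "torque": the same for the moment, N m; "opening": finger opening in m; "gripper_force": force on a finger pad.
Only numpy, scipy, OpenCV 4.12 (cv2) and the standard library are available. Lean on these libraries where they do the work, as an engineer would, in place of code of your own. Each camera call takes 0.05 s, during which the arm holds its last target. There are 200 camera calls.

## Working session

There is one attempt and no reset: what is moved stays moved. The work goes in short steps, Python scripts to look and compute and a tool call to move; the robot and the scene stay as the last step left them, time stands still between calls to the robot, and variables do not carry over. Pictures are saved under pics/ and viewed, at most 10 in all, crops included, and the job is handed in when it is done.

Besides the shell and the picture viewer there is one more tool, called after "Emit:" in YAML: its name, and indented under it one key for each argument. step_arm: Moves the arm, as the interface text tells. Its arguments: {"type":"object","properties":{"jaw":{"type":"array"},"travel":{"type":"array"},"spin":{"type":"array"},"newtons":{"type":"number"}},"required":["jaw","travel","spin"]}

```bash
mkdir -p pics
cat > h.py <<'E'
import sys; sys.path.insert(0,'.')
import numpy as np, cv2
from rig import env, imaging
def cam(n):
    d=imaging.read_camera(n); d['V']=np.array(d['view']); d['K']=np.array(d['camera_matrix']); return d
def save(d,p): cv2.imwrite(p,cv2.cvtColor(d['frame'],cv2.COLOR_RGB2BGR))
def cloud(d):
    K=d['K'];z=d['range_z'].astype(float);v,u=np.mgrid[:z.shape[0],:z.shape[1]]
    P=np.stack([(u-K[0,2])/K[0,0]*z,-(v-K[1,2])/K[1,1]*z,-z],-1)
    V=d['V'];W=(P-V[:3,3])@V[:3,:3]; W[z==0]=np.nan; return W
E
python3 - <<'E'
from h import *
for n in ['top','scene']:
    d=cam(n); save(d,f'pics/{n}0.png'); print(n,d['K'].tolist(),[k for k in d]); print(np.round(d['V'],3).tolist())
    np.savez(f'{n}0.npz',**{k:d[k] for k in('frame','range_z','K','V')})
print(env.observe())
E
```

```text
top [[487.2817563445757, 0.0, 292.2264413597119], [0.0, 487.2817563445757, 205.4617043428087], [0.0, 0.0, 1.0]] ['frame', 'range_z', 'camera_matrix', 'view', 'V', 'K']
[[0.004, -1.0, 0.014, 0.015], [0.983, 0.007, 0.182, -0.53], [-0.182, 0.013, 0.983, -1.182], [0.0, 0.0, 0.0, 1.0]]
scene [[431.51302236891405, 0.0, 274.52598556598065], [0.0, 431.51302236891405, 208.12124408931282], [0.0, 0.0, 1.0]] ['frame', 'range_z', 'camera_matrix', 'view', 'V', 'K']
[[0.732, 0.682, 0.017, -0.413], [-0.508, 0.528, 0.681, 0.23], [0.455, -0.507, 0.732, -1.486], [0.0, 0.0, 0.0, 1.0]]
{'time': 0.1, 'joint_pos': array([-1.28398987e+00,  4.23784143e-01,  1.63059085e+00,  9.50345384e-06,
        1.08860545e+00, -1.90027731e-02]), 'joint_vel': array([-0.00036795, -0.00066326, -0.00121005, -0.00024987, -0.00279637,
       -0.00063039]), 'joint_torque': array([-9.21277433e-05, -5.45617425e+01, -2.74324644e+01,  6.45330409e-02,
        1.87551597e-02, -1.27593245e-05]), 'position': array([ 0.18804101, -0.59548511,  0.19717607]), 'tool_rot': array([[ 9.53604969e-01,  3.01060483e-01, -3.84517494e-04],
       [ 3.01060727e-01, -9.53604038e-01,  1.33348617e-03],
       [ 3.47825580e-05, -1.38738216e-03, -9.99999037e-01]]), 'wrist_force': array([-0.20260019,  0.09873588, -0.69537021]), 'torque': array([0.04098342, 0.04807352, 0.00814884]), 'gripper_force': 0.0, 'opening': 0.0877080403066096}
```

View pics/top0.png

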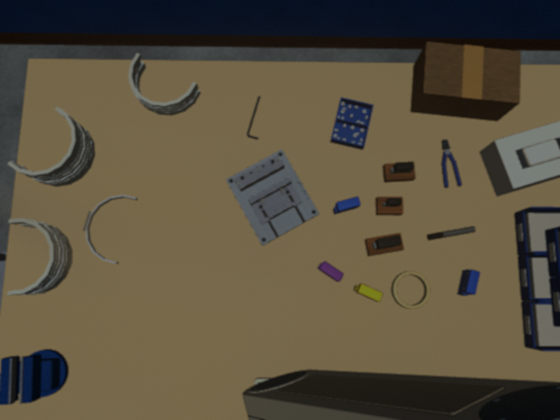

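View pics/scene0.png

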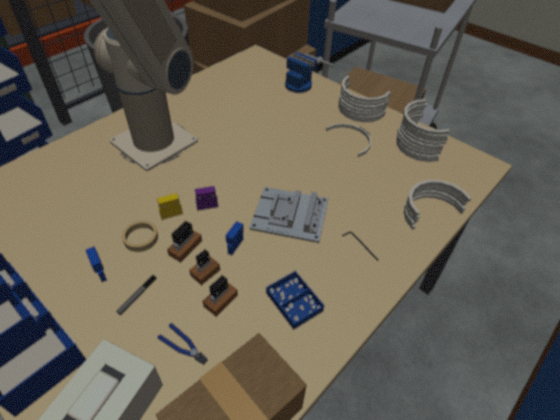

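The top view shows the nest at (272,197), with the fence on its upper-left side, and the holders at (399,172), (389,206) and (384,244). The lower holder is the widest. I'll measure these with depth.

Run:
```python
from h import *
d=dict(np.load('top0.npz')); W=cloud(d)
f=d['frame']; hsv=cv2.cvtColor(f,cv2.COLOR_RGB2HSV)
c=cv2.resize(f[140:260,220:430],None,fx=3.8,fy=3.8,interpolation=cv2.INTER_CUBIC); cv2.imwrite('pics/crop.png',cv2.convertScaleAbs(cv2.cvtColor(c,cv2.COLOR_RGB2BGR),alpha=1.5))
v,u=np.mgrid[:420,:560]
def rect(m,name):
    p=W[m][:,:2]; p=p[~np.isnan(p).any(1)]
    r=cv2.minAreaRect((p*1000).astype(np.float32)); z=W[m][:,2]
    print(name,len(p),np.round(r[0],1),np.round(r[1],1),round(r[2],1),'med z',np.nanmedian(z).round(4),'pc',np.nanpercentile(z,[5,95]).round(3))
for n,(a,b) in {'A':(399,172),'B':(389,206),'C':(384,244)}.items():
    box=(abs(u-a)<26)&(abs(v-b)<17)
    rect(box&(W[...,2]>.018),n+' holder'); rect(box&(W[...,2]>.065),n+' grip')
box=(abs(u-272)<52)&(abs(v-197)<52)
rect(box&(W[...,2]>.006),'nest'); 
m=box&(W[...,2]>.038)
k,lab,st,ce=cv2.connectedComponentsWithStats(m.astype(np.uint8))
for i in range(1,k):
    if st[i,4]>15: rect(lab==i,f'hi{i} {ce[i].round(0)}')
```

```text
A holder 532 [ 627.7 -263.1] [46.6 79.8] 1.3 med z 0.0296 pc [0.022 0.084]
A grip 168 [ 627.4 -262.9] [20.  45.7] 3.1 med z 0.0814 pc [0.07  0.086]
B holder 445 [ 537.  -234.6] [43.3 67.1] 0.2 med z 0.0286 pc [0.023 0.084]
B grip 109 [ 537.  -233.8] [33.  15.9] 89.4 med z 0.0811 pc [0.069 0.086]
C holder 623 [ 437.2 -218.7] [44.3 91.7] 10.2 med z 0.0307 pc [0.023 0.084]
C grip 250 [ 436.9 -217.9] [24.1 58.2] 9.8 med z 0.0813 pc [0.076 0.086]
nest 4855 [563.6  68.2] [263.2 267.4] 89.6 med z 0.0141 pc [0.008 0.047]
hi1 [261. 174.] 340 [612.3  98.7] [ 17.8 129.7] 28.9 med z 0.0458 pc [0.041 0.05 ]
hi2 [270. 190.] 283 [570.3  75. ] [ 15.6 119.8] 30.0 med z 0.0459 pc [0.04  0.051]
hi3 [281. 209.] 120 [520.3  46.6] [10.5 69.4] 30.8 med z 0.0459 pc [0.04 0.05]
```

View pics/crop.png

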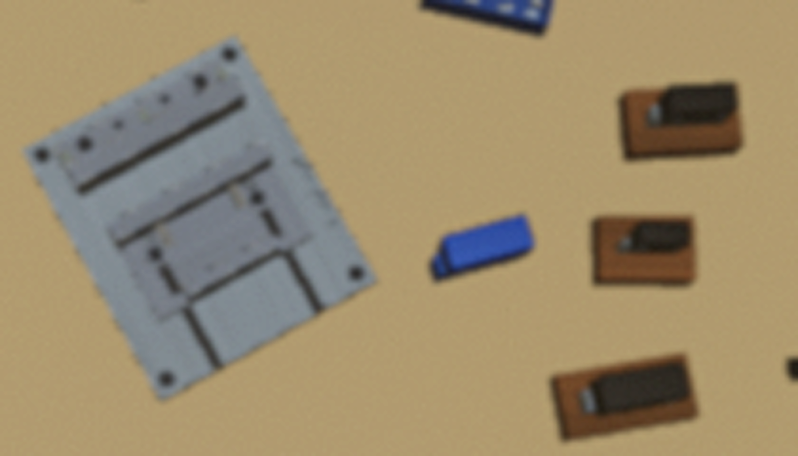

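The widest gauge is at (437,-218) mm, with its thickness axis at about 10°. The nest's x axis is at about 29.7°, and the jaw gap is now about 33 mm. I'll rotate, then travel above the gauge.

Emit:
step_arm:
  jaw: [60,60,60,60,60,60,60,60]
  travel:
    - [0,0,0]
    - [0,0,0]
    - [0,0,0]
    - [0,0,0]
    - [0,0,0]
    - [0,0,0]
    - [0,0,0]
    - [0,0,0]
  spin: [-0.09,-0.09,-0.09,-0.09,-0.09,-0.09,-0.09,-0.09]

```text
time: 1.1
position: [0.1881, -0.5956, 0.1974]
tool_rot: [[-0.18, 0.984, -0.0], [0.984, 0.18, 0.001], [0.001, -0.0, -1.0]]
wrist_force: [0.3, 0.0, -0.2]
opening: 0.0526
gripper_force: 0.0
```

Emit:
step_arm:
  jaw: [60,60,60,60,60,60,60,60]
  travel:
    - [0.4,0.38,0]
    - [0.4,0.38,0]
    - [0.42,0.4,0]
    - [0.42,0.4,0]
    - [0.42,0.4,0]
    - [0.42,0.4,0]
    - [0.41,0.38,0]
    - [0.4,0.37,0]
  spin: [0,0,0,0,0,0,0,0]

```text
time: 2.1
position: [0.4378, -0.2161, 0.1978]
tool_rot: [[-0.174, 0.985, -0.0], [0.985, 0.174, 0.0], [0.0, -0.0, -1.0]]
wrist_force: [1.1, 0.6, -0.3]
opening: 0.0528
gripper_force: 0.0
```

Emit:
step_arm:
  jaw: [60,60]
  travel:
    - [0,0,0]
    - [0,0,0]
  spin: [0,0]

```text
time: 2.35
position: [0.4369, -0.2178, 0.1977]
tool_rot: [[-0.175, 0.985, -0.001], [0.985, 0.175, -0.0], [0.0, -0.001, -1.0]]
wrist_force: [0.2, -1.2, 0.0]
opening: 0.0526
gripper_force: 0.0
```

```bash
cat >> h.py <<'E'
def rect(W,m,name):
    P=W[m]; P=P[~np.isnan(P).any(1)]
    r=cv2.minAreaRect((P[:,:2]*1000).astype(np.float32))
    print(name,len(P),np.round(r[0],1),np.round(r[1],1),round(r[2],1),'z',np.median(P[:,2]).round(4))
def pose():
    o=env.observe(); R=np.array(o['tool_rot']); print('t',o['time'],'pos',np.round(o['position'],4),'yawY',np.degrees(np.arctan2(R[1,1],R[0,1])).round(2),'z',R[:,2].round(4),'F',np.round(o['wrist_force'],2),'open',round(o['opening'],4),'g',o['gripper_force']); return o,R
E
python3 - <<'E'
from h import *
o,R=pose(); d=cam('wrist'); save(d,'pics/w1.png'); W=cloud(d)
m=(W[...,2]>.07)&(W[...,2]<.1)&(np.hypot(W[...,0]-.437,W[...,1]+.218)<.06)
rect(W,m,'grip')
E
```

```text
t 2.35 pos [ 0.4369 -0.2178  0.1977] yawY 10.08 z [-6.e-04 -0.e+00 -1.e+00] F [ 0.17 -1.2   0.05] open 0.0526 g 0.0
grip 1537 [ 437.6 -217.8] [23.3 56.8] 10.7 z 0.0824
```

View pics/w1.png

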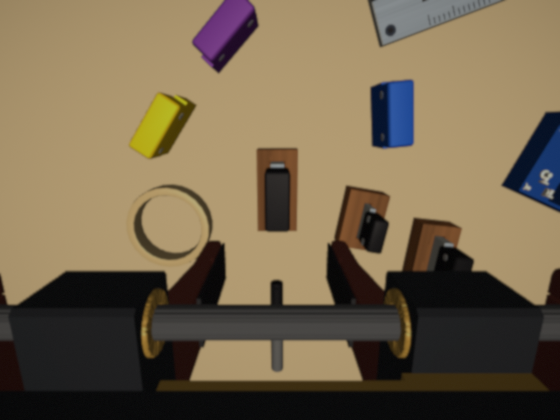

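The wrist view shows the thick gauge's grip at (277,200), centred between the fingers and aligned. Descending and gripping.

Emit:
step_arm:
  jaw: [60,60,60,60,60,60,60]
  travel:
    - [0,0.005,0.3]
    - [0,0,0.3]
    - [0,0,0.25]
    - [0,0,0.25]
    - [0,0,0.17]
    - [0,0,0.1]
    - [0,0,0]
  spin: [0,0,0,0,0,0,0]

```text
time: 3.28
position: [0.4369, -0.2184, 0.0604]
tool_rot: [[-0.173, 0.985, -0.001], [0.985, 0.173, 0.001], [0.001, -0.001, -1.0]]
wrist_force: [-0.1, -0.6, -0.4]
opening: 0.0522
gripper_force: 0.0
```

Emit:
step_arm:
  jaw: [10,10,10,10,10,10]
  travel:
    - [0,0,0]
    - [0,0,0]
    - [0,0,0]
    - [0,0,0]
    - [0,0,0]
    - [0,0,0]
  spin: [0,0,0,0,0,0]
  newtons: 25

```text
time: 4.03
position: [0.4376, -0.2177, 0.0609]
tool_rot: [[-0.174, 0.985, -0.0], [0.985, 0.174, 0.0], [0.0, -0.0, -1.0]]
wrist_force: [-0.5, 0.2, -0.6]
opening: 0.0087
gripper_force: 0.0
```

Fingers closed to 8.7 mm without contact, so they missed the grip. Looking.

Run:
```python
from h import *
pose()
d=cam('wrist'); s=cam('scene'); t=cam('top')
a=cv2.resize(d['frame'],(400,300)); b=cv2.resize(s['frame'][190:325,120:300],(400,300)); c=cv2.resize(t['frame'][170:305,310:490],(400,300))
cv2.imwrite('pics/miss.png',cv2.convertScaleAbs(cv2.cvtColor(np.vstack([np.hstack([a,b]),np.hstack([c,0*c])]),cv2.COLOR_RGB2BGR),alpha=1.6))
```

```text
t 4.025 pos [ 0.4376 -0.2177  0.0609] yawY 10.03 z [-0.  0. -1.] F [-0.45  0.19 -0.58] open 0.0087 g 0.0
```

View pics/miss.png

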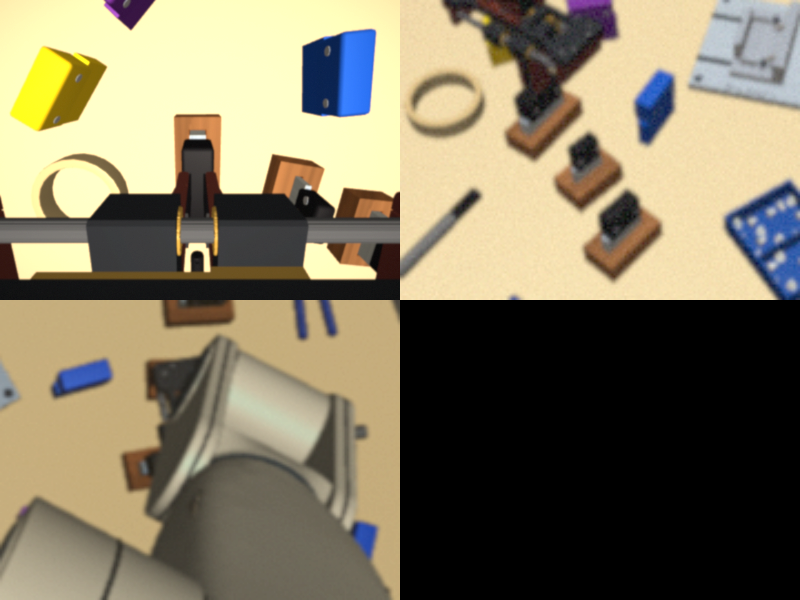

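The fingers are shut at the near end of the grip, or above it. I'll use depth to see where the fingertips really are.

Run:
```python
from h import *
o,R=pose(); p=np.array(o['position'])
for n in('wrist','scene'):
    d=cam(n); W=cloud(d); L=(W-p)@R*1000  # tool frame mm
    f=d['frame'].astype(int)
    if n=='wrist':
        for v in range(185,300,10):
            print(v,[ (u,*L[v,u].round(0).astype(int)) for u in (255,265,277,290,300)])
    else:
        m=(np.abs(L[...,0])<70)&(np.abs(L[...,1])<40)&(W[...,2]>.032)&(W[...,2]<.2)
        q=L[m]
        for a in range(-120,30,8):
            k=(q[:,2]>=a)&(q[:,2]<a+8)
            if k.sum(): print('z',a,k.sum(),'x',np.percentile(q[k,0],[3,97]).round(0),'y',np.percentile(q[k,1],[3,97]).round(0))
        e=cv2.resize(d['frame'][160:270,130:240],(600,600),interpolation=cv2.INTER_CUBIC)
        cv2.imwrite('pics/s2.png',cv2.convertScaleAbs(cv2.cvtColor(e,cv2.COLOR_RGB2BGR),alpha=2))
```

```text
t 4.175 pos [ 0.4376 -0.2177  0.0609] yawY 10.03 z [-0.  0. -1.] F [ 0.42 -0.6  -0.08] open 0.0089 g 0.0
185 [(255, np.int64(30), np.int64(-14), np.int64(33)), (265, np.int64(27), np.int64(-8), np.int64(47)), (277, np.int64(31), np.int64(1), np.int64(23)), (290, np.int64(29), np.int64(9), np.int64(33)), (300, np.int64(30), np.int64(16), np.int64(32))]
195 [(255, np.int64(23), np.int64(-14), np.int64(34)), (265, np.int64(28), np.int64(-6), np.int64(7)), (277, np.int64(28), np.int64(1), np.int64(6)), (290, np.int64(28), np.int64(8), np.int64(8)), (300, np.int64(23), np.int64(16), np.int64(34))]
205 [(255, np.int64(26), np.int64(-11), np.int64(-9)), (265, np.int64(27), np.int64(-6), np.int64(-16)), (277, np.int64(28), np.int64(1), np.int64(-20)), (290, np.int64(28), np.int64(7), np.int64(-18)), (300, np.int64(16), np.int64(16), np.int64(33))]
215 [(255, np.int64(24), np.int64(-11), np.int64(-22)), (265, np.int64(24), np.int64(-6), np.int64(-23)), (277, np.int64(23), np.int64(1), np.int64(-21)), (290, np.int64(24), np.int64(7), np.int64(-22)), (300, np.int64(9), np.int64(17), np.int64(33
[... 1968 characters left out ...]
(-80)), (300, np.int64(32), np.int64(5), np.int64(-121))]
z -120 78 x [-35.  20.] y [-30.  37.]
z -112 29 x [-35.  17.] y [-27.  30.]
z -104 3 x [-11.  -6.] y [29. 30.]
z -88 3 x [-13. -12.] y [13. 17.]
z -80 13 x [-13.   6.] y [ 8. 16.]
z -72 20 x [-14.  -1.] y [-14.  16.]
z -64 23 x [-14.  -1.] y [-12.  15.]
z -56 28 x [-14.   7.] y [-11.  14.]
z -48 28 x [-14.   5.] y [-11.  14.]
z -40 28 x [-13.   8.] y [-12.  13.]
z -32 20 x [-18.   6.] y [-12.  12.]
z -24 104 x [-31.  22.] y [-10.  12.]
z -16 46 x [-32.  19.] y [-8. 13.]
z -8 42 x [-33.  20.] y [-7. 13.]
z 0 45 x [-32.  23.] y [-5. 14.]
z 8 27 x [-35.  17.] y [-7. 12.]
z 16 32 x [-35.  26.] y [-5.  8.]
z 24 22 x [-38.  25.] y [-8.  8.]
```

View pics/s2.png

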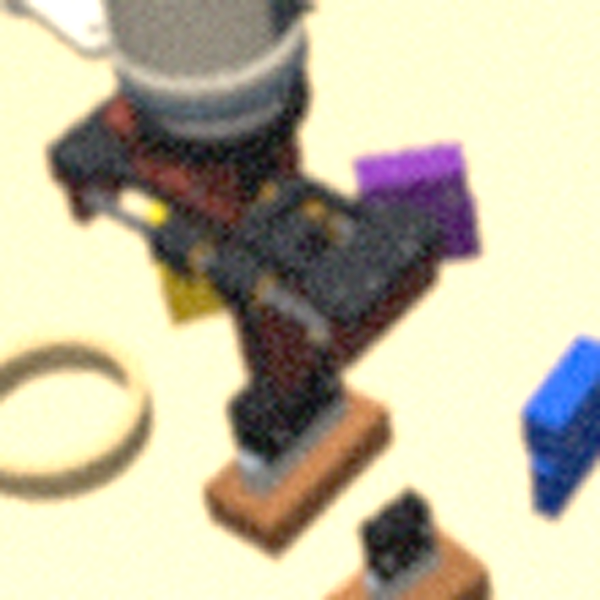

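The grip top runs unbroken beneath the fingers. The real fingertips are at about z = 0.084, well behind the stated 11 mm ahead of the TCP. I'll open and measure the tips directly.

Emit:
step_arm:
  jaw: [60,60,60,60,60,60]
  travel:
    - [0,0,0]
    - [0,0,0]
    - [0,0,0]
    - [0,0,0]
    - [0,0,0]
    - [0,0,0]
  spin: [0,0,0,0,0,0]

```text
time: 5.03
position: [0.4377, -0.2178, 0.0609]
tool_rot: [[-0.174, 0.985, 0.0], [0.985, 0.174, -0.0], [-0.0, 0.0, -1.0]]
wrist_force: [0.2, -0.1, -0.9]
opening: 0.0529
gripper_force: 0.0
```

Run:
```python
from h import *
o,R=pose(); p=np.array(o['position'])
for n in('wrist','scene'):
    d=cam(n); W=cloud(d); L=(W-p)@R*1000
    for s in(-1,1):
        m=(s*L[...,1]>20)&(s*L[...,1]<50)&(np.abs(L[...,0])<20)&(L[...,2]>-75)&(L[...,2]<25)
        q=L[m]
        for a in range(-75,25,6):
            k=(q[:,2]>=a)&(q[:,2]<a+6)
            if k.sum(): print(n,s,'z',a,k.sum(),'x',q[k,0].min().round(0),q[k,0].max().round(0),'y',q[k,1].min().round(0),q[k,1].max().round(0))
```

```text
t 5.025 pos [ 0.4377 -0.2178  0.0609] yawY 10.03 z [ 0. -0. -1.] F [ 0.23 -0.06 -0.87] open 0.0529 g 0.0
wrist -1 z -75 317 x 1.0 12.0 y -38.0 -26.0
wrist -1 z -69 263 x -2.0 12.0 y -37.0 -26.0
wrist -1 z -63 254 x -6.0 12.0 y -36.0 -26.0
wrist -1 z -57 224 x -9.0 12.0 y -36.0 -26.0
wrist -1 z -51 208 x -10.0 12.0 y -35.0 -26.0
wrist -1 z -45 195 x -11.0 12.0 y -36.0 -26.0
wrist -1 z -39 168 x -10.0 12.0 y -35.0 -26.0
wrist -1 z -33 148 x -9.0 12.0 y -35.0 -26.0
wrist -1 z -27 59 x -10.0 12.0 y -35.0 -26.0
wrist 1 z -75 299 x 1.0 12.0 y 26.0 38.0
wrist 1 z -69 265 x -3.0 12.0 y 26.0 37.0
wrist 1 z -63 257 x -6.0 12.0 y 26.0 36.0
wrist 1 z -57 232 x -9.0 12.0 y 26.0 35.0
wrist 1 z -51 206 x -10.0 12.0 y 26.0 35.0
wrist 1 z -45 198 x -10.0 12.0 y 26.0 35.0
wrist 1 z -39 174 x -10.0 12.0 y 26.0 35.0
wrist 1 z -33 141 x -10.0 12.0 y 26.0 35.0
wrist 1 z -27 57 x -9.0 11.0 y 26.0 34.0
scene -1 z -75 14 x -13.0 7.0 y -39.0 -25.0
scene -1 z -69 9 x -14.0 9.0 y -37.0 -27.0
scene -1 z -63 10 x -14.0 5.0 y -31.0 -27.0
scene -1 z -57 17 x -15.0 6.0 y -36.0 -25.0
scene -1 z -51 13 x -13.0 9.0 y -34.0 -26.0
scene -1 z -45 15 x -14.0 7.0 y -36.0 -25.0
scene -1 z -39 7 x -13.0 8.0 y -34.0 -27.0
scene -1 z -33 15 x -13.0 7.0 y -33.0 -25.0
scene -1 z -27 8 x -13.0 5.0 y -35.0 -27.0
scene 1 z -75 8 x -13.0 -4.0 y 28.0 38.0
scene 1 z -69 7 x -13.0 -6.0 y 26.0 37.0
scene 1 z -63 8 x -13.0 -2.0 y 29.0 36.0
scene 1 z -57 9 x -13.0 -3.0 y 28.0 36.0
scene 1 z -51 7 x -12.0 -1.0 y 26.0 35.0
scene 1 z -45 12 x -14.0 4.0 y 28.0 36.0
scene 1 z -39 12 x -14.0 7.0 y 29.0 36.0
scene 1 z -33 14 x -13.0 10.0 y 26.0 36.0
scene 1 z -27 5 x -12.0 9.0 y 29.0 34.0
```

Both views put the real fingertips 24.5 mm behind the reported TCP, so the reported TCP is about 35.5 mm too far forward. I'll allow for this from now on: tip z = reported z + 0.0245. Going 34 mm lower.

Emit:
step_arm:
  jaw: [60,60,60,60,60]
  travel:
    - [0,0,0.1]
    - [0,0,0.1]
    - [0,0,0.1]
    - [0,0,0.04]
    - [0,0,0]
  spin: [0,0,0,0,0]

```text
time: 5.75
position: [0.4374, -0.2176, 0.0264]
tool_rot: [[-0.174, 0.985, -0.001], [0.985, 0.174, 0.0], [0.001, -0.001, -1.0]]
wrist_force: [-0.1, -0.4, -0.0]
opening: 0.0525
gripper_force: 0.0
```

Emit:
step_arm:
  jaw: [10,10,10,10,10,10]
  travel:
    - [0,0,0]
    - [0,0,0]
    - [0,0,0]
    - [0,0,0]
    - [0,0,0]
    - [0,0,0]
  spin: [0,0,0,0,0,0]
  newtons: 25

```text
time: 6.5
position: [0.4378, -0.2178, 0.0271]
tool_rot: [[-0.174, 0.985, 0.0], [0.985, 0.174, -0.0], [-0.0, 0.0, -1.0]]
wrist_force: [-0.5, -0.2, 4.1]
opening: 0.0239
gripper_force: 25.0
```

Gripped at 23.9 mm. Lifting straight out and carrying it to a hover over the gap.

Emit:
step_arm:
  jaw: [10,10,10,10,10,10]
  travel:
    - [0,0,-0.05]
    - [0,0,-0.15]
    - [0,0,-0.25]
    - [0,0,-0.3]
    - [0,0,-0.25]
    - [0,0,-0.1]
  spin: [0,0,0,0,0,0]

```text
time: 7.25
position: [0.4382, -0.2181, 0.1389]
tool_rot: [[-0.174, 0.985, 0.002], [0.985, 0.174, -0.001], [-0.002, 0.002, -1.0]]
wrist_force: [0.5, 0.8, -1.8]
opening: 0.0241
gripper_force: 25.0
```

Emit:
step_arm:
  jaw: [10,10,10,10,10,10,10,10]
  travel:
    - [0.2,0.15,0]
    - [0.37,0.27,0]
    - [0.4,0.3,0]
    - [0.4,0.3,0]
    - [0.4,0.3,0]
    - [0.4,0.3,0]
    - [0.37,0.27,0]
    - [0.19,0.15,0]
  spin: [0,0,0,0,0,0,0,0]

```text
time: 8.25
position: [0.5912, 0.0885, 0.1364]
tool_rot: [[-0.176, 0.984, -0.001], [0.984, 0.176, -0.0], [0.0, -0.001, -1.0]]
wrist_force: [-0.0, -0.5, -1.8]
opening: 0.0237
gripper_force: 25.0
```

Emit:
step_arm:
  jaw: [10,10,10,10,10,10]
  travel:
    - [0,0,0]
    - [0,0,0]
    - [0,0,0]
    - [0,0,0]
    - [0,0,0]
    - [0,0,0]
  spin: [-0.043,-0.043,-0.043,-0.043,0,0]

```text
time: 9.0
position: [0.5907, 0.0862, 0.1367]
tool_rot: [[-0.494, 0.869, -0.001], [0.869, 0.494, -0.0], [0.0, -0.001, -1.0]]
wrist_force: [-0.6, -0.8, -0.3]
opening: 0.0237
gripper_force: 25.0
```

Run:
```python
from h import *
o,R=pose(); p=np.array(o['position'])
d=cam('wrist'); save(d,'pics/w3.png'); W=cloud(d); L=(W-p)@R*1000
for n,m in {'hi':(W[...,2]>.038)&(W[...,2]<.055),'gauge':(W[...,2]>.1)&(np.abs(L[...,1])<16)&(np.abs(L[...,0])<60)}.items():
    k,lab,st,ce=cv2.connectedComponentsWithStats(m.astype(np.uint8))
    for i in range(1,k):
        if st[i,4]>80: rect(W,lab==i,f'{n} {ce[i].round(0)}')
g=L[(np.abs(L[...,1])<30)&(L[...,0]>12)&(L[...,0]<60)&(L[...,2]<60)&(L[...,2]>-60)]
for a in range(-60,60,6):
    k=(g[:,2]>=a)&(g[:,2]<a+6)
    if k.sum()>3: print(a,k.sum(),'x',np.percentile(g[k,0],[5,95]).round(1),'y',np.percentile(g[k,1],[2,98]).round(1))
```

```text
t 9.0 pos [0.5907 0.0862 0.1367] yawY 29.62 z [-6.e-04 -2.e-04 -1.e+00] F [-0.58 -0.79 -0.31] open 0.0237 g 24.990085065364838
hi [307. 180.] 1962 [604.3 113.9] [16.1 94.2] 29.7 z 0.0466
hi [249. 179.] 1452 [563.9  88.6] [14.1 88.9] 29.4 z 0.0466
hi [184. 206.] 1113 [521.4  46.7] [10.5 70.1] 29.6 z 0.0463
gauge [277. 329.] 25295 [589.7  88.1] [32.  63.4] 29.6 z 0.2586
-60 1897 x [12.8 26.8] y [-11.2  10.5]
-54 389 x [14.9 28.3] y [-12.1  11.5]
-48 191 x [27.2 28.4] y [-11.2  10.8]
-42 161 x [27.3 28.3] y [-11.2  10.3]
-36 151 x [27.2 28.4] y [-11.3  10.7]
-30 133 x [27.4 28.3] y [-11.1  10.5]
-24 248 x [27.9 31.2] y [-8.2  7.6]
-18 62 x [30.9 31.4] y [-6.8  6.2]
-12 53 x [30.9 31.4] y [-6.5  6.4]
-6 51 x [30.8 31.3] y [-6.7  6.2]
0 50 x [31.  31.3] y [-6.8  6.3]
6 42 x [30.9 31.4] y [-6.6  6.1]
12 44 x [31.  31.3] y [-6.7  6.3]
```

View pics/w3.png

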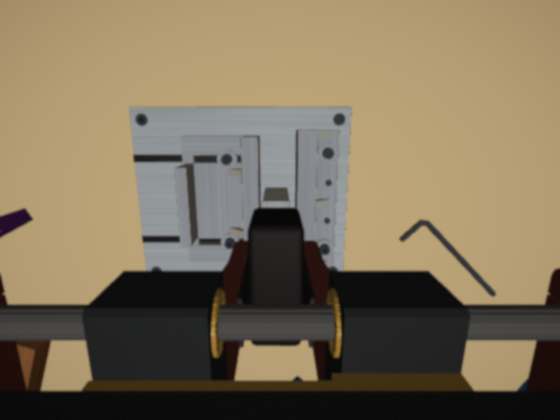

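Jaw and fence are at 29.5°, the tool is at 29.6°, and the gauge is centred to about 1.4 mm. Lowering.

Emit:
step_arm:
  jaw: [10,10,10,10,10,10,10,10]
  travel:
    - [0,0.014,0.1]
    - [0,0,0.2]
    - [0,0,0.2]
    - [0,0,0.2]
    - [0,0,0.15]
    - [0,0,0.1]
    - [0,0,0.06]
    - [0,0,0]
  spin: [0,0,0,0,0,0,0,0]

```text
time: 10.05
position: [0.5922, 0.0873, 0.0357]
tool_rot: [[-0.496, 0.868, -0.0], [0.868, 0.496, -0.0], [0.0, -0.0, -1.0]]
wrist_force: [0.5, 0.6, -1.2]
opening: 0.0238
gripper_force: 25.0
```

Emit:
step_arm:
  jaw: [10,10,10,10]
  travel:
    - [0,0,0.02]
    - [0,0,0.02]
    - [0,0,0.005]
    - [0,0,0]
  spin: [0,0,0,0]

```text
time: 10.55
position: [0.5922, 0.0873, 0.0315]
tool_rot: [[-0.496, 0.868, 0.0], [0.868, 0.496, 0.0], [-0.0, 0.0, -1.0]]
wrist_force: [0.1, 0.2, -1.5]
opening: 0.0235
gripper_force: 25.0
```

Emit:
step_arm:
  jaw: [10,10]
  travel:
    - [0,0,0.007]
    - [0,0,0]
  spin: [0,0]

```text
time: 10.8
position: [0.5923, 0.0873, 0.0311]
tool_rot: [[-0.496, 0.868, 0.0], [0.868, 0.496, 0.0], [-0.0, 0.0, -1.0]]
wrist_force: [-2.3, -0.4, 3.5]
opening: 0.024
gripper_force: 25.0
```

Emit:
step_arm:
  jaw: [10,10]
  travel:
    - [0,0,0.005]
    - [0,0,0]
  spin: [0,0]

```text
time: 11.05
position: [0.5924, 0.0873, 0.0311]
tool_rot: [[-0.496, 0.868, 0.0], [0.868, 0.496, 0.0], [-0.0, 0.0, -1.0]]
wrist_force: [-2.9, -0.4, 9.6]
opening: 0.0237
gripper_force: 25.0
```

The gauge bottomed on the bed, with 9.6 N of contact at the expected height. Releasing, retreating up, moving behind the push plate and turning 90°.

Emit:
step_arm:
  jaw: [40,42,42,42,42]
  travel:
    - [0,0,-0.005]
    - [0,0,0]
    - [0,0,0]
    - [0,0,0]
    - [0,0,0]
  spin: [0,0,0,0,0]

```text
time: 11.68
position: [0.5922, 0.0872, 0.0306]
tool_rot: [[-0.496, 0.868, -0.0], [0.868, 0.496, -0.0], [0.0, -0.0, -1.0]]
wrist_force: [0.2, 0.8, -0.8]
opening: 0.0367
gripper_force: 0.0
```

Emit:
step_arm:
  jaw: [42,42,42,42,42,42,42,42]
  travel:
    - [0,0,-0.05]
    - [0,0,-0.15]
    - [0,0,-0.3]
    - [0,0,-0.4]
    - [0,-0.2,0]
    - [0,-0.4,0]
    - [0,-0.3,0]
    - [0,-0.2,0]
  spin: [0,0,0,0,0,0,0,0]

```text
time: 12.68
position: [0.4957, 0.0322, 0.1218]
tool_rot: [[-0.496, 0.868, 0.001], [0.868, 0.496, -0.0], [-0.0, 0.001, -1.0]]
wrist_force: [-0.1, 0.7, 0.2]
opening: 0.0369
gripper_force: 0.0
```

Emit:
step_arm:
  jaw: [0,0,0,0,0,0,0,0]
  travel:
    - [0,0,0]
    - [0,0,0]
    - [0,0,0]
    - [0,0,0]
    - [0,0,0]
    - [0,0,0]
    - [0,0,0]
    - [0,0,0]
  spin: [0.085,0.09,0.09,0.09,0.09,0.09,0.09,0.09]

```text
time: 13.68
position: [0.4971, 0.0327, 0.1218]
tool_rot: [[0.794, 0.608, 0.001], [0.608, -0.794, 0.0], [0.001, 0.001, -1.0]]
wrist_force: [0.8, 0.3, 0.0]
opening: 0.0003
gripper_force: 0.0
```

Emit:
step_arm:
  jaw: [0,0,0]
  travel:
    - [0,0,0]
    - [0,0,0]
    - [0,0,0]
  spin: [0.07,0,0]

```text
time: 14.05
position: [0.4969, 0.0327, 0.1212]
tool_rot: [[0.867, 0.499, 0.001], [0.499, -0.867, 0.0], [0.001, 0.0, -1.0]]
wrist_force: [-0.5, 0.4, -0.1]
opening: 0.0002
gripper_force: 0.0
```

Run:
```python
from h import *
o,R=pose(); p=np.array(o['position'])
d=cam('wrist'); W=cloud(d); L=(W-p)@R*1000
t=cam('top'); save(d,'pics/w4.png')
for n,m in {'hi':(W[...,2]>.038)&(W[...,2]<.055),'gauge':(W[...,2]>.075)&(W[...,2]<.1)&(L[...,0]>50)}.items():
    k,lab,st,ce=cv2.connectedComponentsWithStats(m.astype(np.uint8))
    for i in range(1,k):
        if st[i,4]>80: rect(W,lab==i,f'{n} {ce[i].round(0)}')
q=L[(L[...,2]<-15)&(L[...,2]>-45)&(np.abs(L[...,1])<30)&(np.abs(L[...,0])<25)]
print('finger',np.percentile(q,[1,99],axis=0).round(1))
```

```text
t 14.05 pos [0.4969 0.0327 0.1212] yawY -60.06 z [ 8.e-04  0.e+00 -1.e+00] F [-0.49  0.39 -0.08] open 0.0002 g 0.0
hi [277.  29.] 3998 [613.2  98.7] [ 16.6 130.1] 29.7 z 0.0467
hi [276. 100.] 3198 [572.   75.1] [ 13.7 119.8] 29.9 z 0.0466
hi [276. 177.] 1225 [522.   46.7] [10. 70.] 29.7 z 0.0465
hi [438. 254.] 555 [ 541.2 -112.8] [21.3 60.1] 39.2 z 0.0472
gauge [277.  56.] 4038 [592.8  86.3] [23.9 58. ] 29.8 z 0.0865
finger [[  6.4  -8.7 -44.8]
 [ 11.8   9.1 -24.9]]
```

View pics/w4.png

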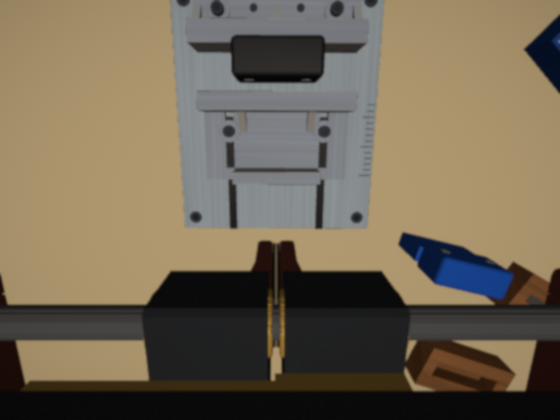

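The gauge stands at 29.8° with its top at 0.0865 m, centred in the gap and clear of the fingers. The push plate is centred about 12 mm ahead of the closed fingers. Lowering to put the fingertips at z ≈ 0.025, then advancing slowly.

Emit:
step_arm:
  jaw: [0,0,0,0,0,0,0,0]
  travel:
    - [0,0,0.1]
    - [0,0,0.25]
    - [0,0,0.25]
    - [0,0,0.25]
    - [0,0,0.2]
    - [0,0,0.1]
    - [0,0,0.05]
    - [0,0,0]
  spin: [0,0,0,0,0,0,0,0]
  newtons: 30

```text
time: 15.15
position: [0.4968, 0.0327, 0.0007]
tool_rot: [[0.868, 0.497, 0.0], [0.497, -0.868, -0.0], [0.0, 0.0, -1.0]]
wrist_force: [-0.2, 0.7, 0.3]
opening: 0.0003
gripper_force: 0.0
```

Emit:
step_arm:
  jaw: [0,0,0,0,0,0,0,0]
  travel:
    - [0.02,0,0]
    - [0.02,0,0]
    - [0.02,0,0]
    - [0.02,0,0]
    - [0.02,0,0]
    - [0.02,0,0]
    - [0.01,0,0]
    - [0.01,0,0]
  spin: [0,0,0,0,0,0,0,0]

```text
time: 16.15
position: [0.5085, 0.0396, 0.0006]
tool_rot: [[0.868, 0.497, -0.001], [0.497, -0.868, -0.0], [-0.001, -0.0, -1.0]]
wrist_force: [-0.4, -0.8, 0.7]
opening: 0.0008
gripper_force: 0.8
```

Emit:
step_arm:
  jaw: [0,0,0,0,0,0,0,0]
  travel:
    - [0.01,0,0]
    - [0.01,0,0]
    - [0.01,0,0]
    - [0.01,0,0]
    - [0.01,0,0]
    - [0.01,0,0]
    - [0.01,0,0]
    - [0.01,0,0]
  spin: [0,0,0,0,0,0,0,0]

```text
time: 17.15
position: [0.5157, 0.0437, 0.0006]
tool_rot: [[0.868, 0.497, -0.0], [0.497, -0.868, -0.0], [-0.0, -0.0, -1.0]]
wrist_force: [-2.1, -1.1, -0.6]
opening: 0.0006
gripper_force: 1.1
```

Emit:
step_arm:
  jaw: [0,0,0,0]
  travel:
    - [0.01,0,0]
    - [0.01,0,0]
    - [0.01,0,0]
    - [0.01,0,0]
  spin: [0,0,0,0]

```text
time: 17.65
position: [0.5192, 0.0457, 0.0006]
tool_rot: [[0.868, 0.497, -0.0], [0.497, -0.868, 0.0], [-0.0, -0.0, -1.0]]
wrist_force: [-2.1, -0.7, -1.4]
opening: 0.0001
gripper_force: 1.1
```

Run:
```python
from h import *
o,R=pose(); p=np.array(o['position']); print('push',-R[:,0]@o['wrist_force'])
d=cam('wrist'); W=cloud(d); L=(W-p)@R*1000
for n,m in {'hi':(W[...,2]>.038)&(W[...,2]<.055)&(L[...,0]>13),'gauge':(W[...,2]>.075)&(W[...,2]<.1)&(L[...,0]>50)}.items():
    k,lab,st,ce=cv2.connectedComponentsWithStats(m.astype(np.uint8))
    for i in range(1,k):
        if st[i,4]>80: rect(W,lab==i,f'{n} {ce[i].round(0)}'); print(np.percentile(L[lab==i],[1,99],axis=0).round(1).tolist())
```

```text
t 17.65 pos [0.5192 0.0457 0.0006] yawY -60.22 z [-3.e-04  0.e+00 -1.e+00] F [-2.13 -0.73 -1.36] open 0.0001 g 1.0695632826536894
push 2.213772091404524
hi [275.  18.] 7268 [612.3  98. ] [ 14.8 130.5] 29.8 z 0.0467
[[99.8, -63.1, -47.8], [113.7, 64.7, -38.4]]
hi [276. 112.] 8595 [584.1  81.9] [ 13.7 120.1] 29.7 z 0.0467
[[67.4, -57.9, -47.7], [80.9, 59.3, -44.5]]
hi [276. 240.] 3625 [534.7  53.7] [ 8.9 70.1] 29.8 z 0.0465
[[13.1, -33.4, -47.4], [21.6, 34.5, -37.7]]
gauge [279.  52.] 18778 [596.3  88.2] [23.9 58.4] 29.7 z 0.0866
[[76.2, -26.5, -87.6], [99.3, 28.9, -78.7]]
```

The jaw is pushing with about 2 N, its drag. The gauge is upright and riding on the jaw, with about 4.7 mm left. Slower now.

Emit:
step_arm:
  jaw: [0,0,0,0,0,0,0]
  travel:
    - [0.006,0,0]
    - [0.006,0,0]
    - [0.006,0,0]
    - [0.006,0,0]
    - [0.006,0,0]
    - [0.005,0,0]
    - [0,0,0]
  spin: [0,0,0,0,0,0,0]

```text
time: 18.58
position: [0.5224, 0.0474, 0.0007]
tool_rot: [[0.868, 0.497, 0.0], [0.497, -0.868, 0.0], [0.0, 0.0, -1.0]]
wrist_force: [-2.0, -0.4, -1.5]
opening: 0.0006
gripper_force: 0.9
```

Emit:
step_arm:
  jaw: [0,0,0]
  travel:
    - [0.005,0,0]
    - [0.005,0,0]
    - [0,0,0]
  spin: [0,0,0]

```text
time: 18.95
position: [0.5233, 0.0479, 0.0007]
tool_rot: [[0.868, 0.497, 0.0], [0.497, -0.868, 0.0], [0.0, 0.0, -1.0]]
wrist_force: [-2.2, -0.4, -0.3]
opening: 0.0005
gripper_force: 0.9
```

Emit:
step_arm:
  jaw: [0,0]
  travel:
    - [0.005,0,0]
    - [0,0,0]
  spin: [0,0]

```text
time: 19.2
position: [0.5233, 0.048, 0.0007]
tool_rot: [[0.868, 0.497, -0.001], [0.497, -0.868, -0.0], [-0.001, -0.0, -1.0]]
wrist_force: [-4.0, -1.8, 1.3]
opening: 0.0006
gripper_force: 2.0
```

Emit:
step_arm:
  jaw: [0,0]
  travel:
    - [0.005,0,0]
    - [0,0,0]
  spin: [0,0]

```text
time: 19.45
position: [0.5233, 0.048, 0.0007]
tool_rot: [[0.868, 0.497, -0.001], [0.497, -0.868, -0.0], [-0.001, -0.0, -1.0]]
wrist_force: [-5.5, -4.9, 2.9]
opening: 0.0001
gripper_force: 3.0
```

Emit:
step_arm:
  jaw: [0,0]
  travel:
    - [0.003,0,0]
    - [0,0,0]
  spin: [0,0]

```text
time: 19.7
position: [0.5233, 0.048, 0.0007]
tool_rot: [[0.868, 0.497, -0.002], [0.497, -0.868, -0.001], [-0.002, -0.0, -1.0]]
wrist_force: [-6.4, -4.8, 3.6]
opening: 0.0006
gripper_force: 3.6
```

Trapped: the position has stopped and the push is about 8 N. Raising it to 12 N.

Emit:
step_arm:
  jaw: [0,0,0]
  travel:
    - [0.003,0,0]
    - [0,0,0]
    - [0,0,0]
  spin: [0,0,0]

```text
time: 20.08
position: [0.5233, 0.048, 0.0007]
tool_rot: [[0.868, 0.497, -0.002], [0.497, -0.868, -0.001], [-0.002, -0.0, -1.0]]
wrist_force: [-5.6, -5.6, 4.0]
opening: 0.0003
gripper_force: 4.2
```

Emit:
step_arm:
  jaw: [0,0,0]
  travel:
    - [0.002,0,0]
    - [0,0,0]
    - [0,0,0]
  spin: [0,0,0]

```text
time: 20.45
position: [0.5233, 0.048, 0.0007]
tool_rot: [[0.868, 0.497, -0.003], [0.497, -0.868, -0.001], [-0.003, -0.001, -1.0]]
wrist_force: [-6.6, -6.4, 4.7]
opening: 0.0005
gripper_force: 4.5
```

Run:
```python
from h import *
f=[]
for i in range(8):
    d=cam('wrist'); o=env.observe(); R=np.array(o['tool_rot']); f.append(-R[:,0]@o['wrist_force'])
print(np.round(f,1),np.mean(f)); o,R=pose(); p=np.array(o['position'])
W=cloud(d); L=(W-p)@R*1000
for n,m in {'hi':(W[...,2]>.038)&(W[...,2]<.055)&(L[...,0]>13),'gauge':(W[...,2]>.075)&(W[...,2]<.1)&(L[...,0]>50)}.items():
    k,lab,st,ce=cv2.connectedComponentsWithStats(m.astype(np.uint8))
    for i in range(1,k):
        if st[i,4]>80: rect(W,lab==i,f'{n} {ce[i].round(0)}'); print(np.percentile(L[lab==i],[1,99],axis=0).round(1).tolist())
save(d,'pics/w5.png')
```

```text
[8.8 8.9 9.1 9.1 8.5 8.8 9.8 8.9] 8.988167171719338
t 20.85 pos [0.5233 0.048  0.0007] yawY -60.21 z [-2.6e-03 -9.0e-04 -1.0e+00] F [-6.74 -6.02  4.72] open 0.0008 g 4.523438662290573
hi [142.  32.] 3366 [588.1 142.9] [16.4 28.5] 30.3 z 0.0467
[[95.2, -63.6, -47.8], [110.8, -38.0, -38.7]]
hi [414.  32.] 3187 [639.   53.6] [16.7 26.3] 30.0 z 0.0466
[[94.9, 41.0, -47.9], [110.8, 65.2, -38.7]]
hi [276. 112.] 8546 [588.2  84.5] [ 13.7 120.5] 29.7 z 0.0467
[[67.4, -57.9, -47.7], [80.9, 59.2, -44.7]]
hi [276. 240.] 3569 [538.8  56.2] [ 8.9 70.1] 29.8 z 0.0464
[[13.1, -33.4, -47.3], [21.6, 34.6, -37.7]]
gauge [279.  52.] 18866 [600.6  90.8] [24.5 58.5] 29.6 z 0.0866
[[76.0, -26.5, -87.8], [99.4, 28.9, -80.3]]
```

View pics/w5.png

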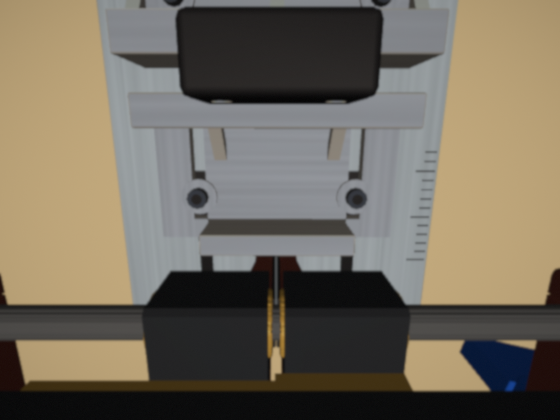

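The gap measures 14 mm, jaw front to fence. The gauge is upright and flat between them, and the fingers touch only the push plate at (276,245). The push averages 9 N, so I'll bring it to 12 N.

Emit:
step_arm:
  jaw: [0,0,0,0]
  travel:
    - [0.003,0,0]
    - [0.003,0,0]
    - [0,0,0]
    - [0,0,0]
  spin: [0,0,0,0]

```text
time: 21.35
position: [0.5232, 0.048, 0.0007]
tool_rot: [[0.868, 0.497, -0.004], [0.497, -0.868, -0.001], [-0.004, -0.001, -1.0]]
wrist_force: [-8.4, -8.3, 7.2]
opening: 0.0003
gripper_force: 5.6
```

```bash
cat > f.py <<'E'
from h import *
f=[]
for i in range(12):
    imaging.read_camera('wrist'); o=env.observe(); R=np.array(o['tool_rot']); f.append(-R[:,0]@o['wrist_force'])
print(np.round(f,1),np.mean(f),o['time'])
E
python3 f.py
```

```text
[10.8 11.1 10.9 10.4 11.9 10.4 10.6 11.5 10.4 10.8 11.4 12.1] 11.029975085796195 21.95
```

Emit:
step_arm:
  jaw: [0,0,0,0]
  travel:
    - [0.003,0,0]
    - [0,0,0]
    - [0,0,0]
    - [0,0,0]
  spin: [0,0,0,0]

```text
time: 22.45
position: [0.5232, 0.048, 0.0007]
tool_rot: [[0.868, 0.497, -0.004], [0.497, -0.868, -0.001], [-0.004, -0.001, -1.0]]
wrist_force: [-9.3, -8.5, 8.7]
opening: 0.0007
gripper_force: 6.2
```

```bash
python3 f.py && python3 -c "
from h import *
print(env.close_job())"
```

```text
[13.1 12.1 12.2 11.9 11.9 12.6 12.1 11.4 12.1 13.1 12.3 12.7] 12.301232006952077 23.05
the job is handed in; nothing more can be done
None
```

I handed the job in at about 23 s: the thick gauge stands upright on the bed, trapped flat between jaw and fence, and the arm is pushing the jaw at a steady 12 N or so (11.4–13.1 N measured) with its hand off the gauge.

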